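# Shut down the dry block and draw the reference thermometer part-way

## Task

Shut down the dry-block heater: turn its thermostat knob fully anticlockwise to the stop, then draw the blue-handled thermometer straight up out of its snug well until the black ring on its stem has just come into view at the mouth of the well, without levering it against the bore or pulling it clear. It is to cool slowly there and must not be laid down or dropped back, so finish with it still gripped and held steady at that height, its lower end in the well. Leave the grey-handled thermometer, the test tubes and the other things on the bench as they are.

Things in the scene. Friction and masses are not known exactly. Their poses are not given: they have to be found in the camera images.
- dry_block: dry-block heater fixed on the bench: white case 247 x 176 mm, flat deck 85 mm high, dark control panel at the front; behind it an aluminium block (local x 8 to 104 mm, 146 mm wide) stands up to 100 mm height, with two thermometer wells at the back and three tube bores in front of them. Origin under the middle of the case, x to its back, y to its left seen from the panel, z up.
- thermostat (a joint): thermostat knob on the control panel, vertical axis, rad: 0 at the fully anticlockwise stop (off), grows clockwise seen from above, up to 5. Turns with about 0.04 N m of friction and stays where it is left.
- knob_grip (a point): middle of the upright grip bar of the black knob, on its axis, 118 mm above the bench, 33 mm above the deck (dry_block frame x -68, y -30 mm). Bar 38 mm long, 13 mm thick, its top 9 mm above this point, on a round skirt of 42 mm diameter whose top is 24 mm below this point. The frame turns with the knob: x along the bar to the white pointer line, z up.
- blue_probe_grip (a point): centre of the handle of the blue-handled thermometer (about 140 g, loose): round handle of 22 mm diameter, 34 mm up and down from here, on a straight steel stem of 12 mm diameter. This point is 152 mm above the stem's lower end; z up along the stem. Pushed home it stands on the well's floor, this point 72 mm and the handle's lower edge 40 mm above the mouth.
- blue_probe_ring (a point): centre of the black ring (6 mm wide) round the stem of the blue-handled thermometer, 40 mm above its lower end; at the start it is inside the well, 40 mm below the mouth.
- blue_probe_tip (a point): lower end of the stem of the blue-handled thermometer, on its axis.
- grey_probe_grip (a point): centre of the handle of the grey-handled thermometer, same shape and size as the blue one, in the other well; to stay there.
- well_left (a point): centre of the mouth of the left thermometer well (dry_block frame: x 80, y 42, z 100 mm): round bore of 13 mm diameter, 80 mm deep, straight down. Either thermometer may stand in it.
- well_right (a point): centre of the mouth of the right thermometer well (dry_block frame: x 80, y -42, z 100 mm), the same bore. Either thermometer may stand in it.
- tube_a_mid (a point): middle of a glass test tube, 100 mm long, 17 mm wide, pale blue filling, standing 60 mm deep in one of the three bores in front of the wells, so its rim is 40 mm above the block; to stay there.
- tube_b_mid (a point): middle of a glass test tube, 100 mm long, 17 mm wide, pink filling, standing 60 mm deep in one of the three bores in front of the wells, so its rim is 40 mm above the block; to stay there.
- tube_c_mid (a point): middle of a glass test tube, 100 mm long, 17 mm wide, pale yellow filling, standing 60 mm deep in one of the three bores in front of the wells, so its rim is 40 mm above the block; to stay there.
- notebook: blue logbook, 213 x 152 x 14 mm; a bystander on the bench, origin at the centre of its underside.
- timer: small white timer lying on the logbook, 58 x 58 x 19 mm; a bystander on the bench, origin at the centre of its underside.
- calculator: black pocket calculator, 125 x 72 x 14 mm; a bystander on the bench, origin at the centre of its underside.
- beaker: glass beaker, 74 mm wide, 95 mm high; a bystander on the bench, origin at the centre of its underside.
- cuvette_case: black cuvette case, 52 x 90 x 28 mm; a bystander on the bench, origin at the centre of its underside.
Mind the look-alikes: they are no part of the job. There is more than one size of the part that bears grey_probe_grip; the job needs the smaller. Of the things that look like the part that bears blue_probe_grip, the smaller one is meant.

How it is judged:
By the outcome, as a careful person would: the job done as asked, in the order asked, and still so for the second after the job is handed in, while the arm keeps its last pose, push and grip.
It also fails if it takes over 48 s, if anything falls off the work surface, if the arm or the gripper's body presses on something with over 40 N, if the wrist force passes 120 N, or if a joint passes its speed limit or range.

## Robot

A 7-joint arm with a two-finger parallel gripper is mounted at the origin on a cart in front of the work surface, level with it; the furniture and walls round the work are solid. World frame = base frame: x ahead of the robot, y to its left, z up, the work surface at z = 0. Lengths are in m, angles in rad, forces in N, time in s.
With the tool pointing down it reaches from about 0.35 to 0.9 m from the base axis. Payload 8.1 kg.
Tool frame: the origin (TCP) lies at the very end of the fingers, on their centre line; the grasp point (between the pads) lies 19 mm behind it; z points along the fingers, y is the line along which they close (so a half turn about z gives the same grasp; the last joint's range is limited). The gripper opens to 92 mm and grips with 3 to 60 N. Pads are 19 mm wide; open, the fingers measure 130 mm over their backs; the gripper's body (75 mm by 190 mm) begins 47 mm behind the grasp point.
Start: joints at [1.184, 0.434, 0.025, 1.573, -0.012, 1.134, -0.075], TCP at [0.175, -0.6, 0.193] pointing down, gripper open.
Joint ranges: [-2.62, 2.62], [-0.44, 2.09], [-1.27, 1.32], [0.08, 2.57], [-1.32, 4.46], [0.12, 2], [-2.74, 2.74]. Speed limits (rad/s): [2.22, 2.22, 3.01, 3.01, 3.14, 3.14, 3.14].

## Interface

Orientations are given as a unit quaternion [x, y, z, w].
In Python, from rig import r gives the robot as it stands. The module is installed in compiled form; this text tells all that it offers.
- The arm moves only by the tool step_arm, never from a script. Its argument "plan" is a list of rows, each an object with "translation": the shift along the tool's x, y, z each as a share of 0.25 m, from -1 to 1, a list of three; "rot": the turn, a rotation vector about the tool's x, y, z each as a share of 360 degrees, from -1 to 1, a list of three. A call has 1 to 8 rows; each row is the pose to reach, as a shift and turn from the pose commanded when the call began, along the tool's axes at that moment, turning the shorter way round; what a row does not reach only later rows make up. A row lasts 1/12 s, in which the tool goes at most 41.7 mm and 7.16 degrees, less where a joint would pass 70% of its speed; a pose out of reach is approached as far as the arm can. A call with a number of a shift or a turn outside -1 to 1 is refused whole. A call with a gripper value outside its range is refused whole. "fingers" is the opening, from -1 (shut) to 1 (fully open), set as the call begins (left out, the last holds). The fingers move at their own pace and stop on an object; the grip force is fixed at half the most. Time passes only in rows, so rows that repeat a pose let the fingers close. It gives the time, the measured TCP pose, the force, the opening and the grip force at its end, in the units of the state.
- r.state(): the state, without advancing time (a new reading comes with each control period).
- r.read_camera(name): name is "scene" or "side" or "wrist"; returns (picture, depth): 400x640x3 uint8, red, green, blue; 400x640 float32, m along the optical axis (not along the pixel's ray), 0 where there is no reading.
- r.get_calibration(name): a dict with "fx", "fy", "cx", "cy" (pixels), "dist" ([k1, k2, p1, p2, k3] as OpenCV has them; the pictures are not rectified), "R" (3x3) and "t" (3): a world point X has camera coordinates R X + t; the wrist camera has in their place "T_tool_cam" (4x4, takes a point from camera to tool coordinates, whose origin is the TCP and whose axes are the flange's). Camera axes: x right, y down, z forward; pixel columns grow to the right and rows downward; lengths in m; the calibration is good to about 2 mm. A picture is of the moment at which its call begins: read the wrist's pose just before it. get_calibration takes no time and is no camera call.
- r.job_done(): hands the job in; it is judged then, once.
The state is a dict: "t": time; "qpos": joint angles; "qvel": joint speeds; "effort": joint torques, N m; "ee_pos": TCP position; "tcp_rot": TCP orientation; "force": force on the tool from outside, world axes, zero at the start; "wrist_torque": the same for the moment, N m; "width": finger opening in m; "gripper_force": force on a finger pad.
Only numpy, scipy, OpenCV 4.12 (cv2) and the standard library are available. Lean on these libraries where they do the work, as an engineer would, in place of code of your own. Each camera call takes 0.05 s, during which the arm holds its last target. There are 200 camera calls.

## Working session

There is one attempt and no reset: what is moved stays moved. The work goes in short steps, Python scripts to look and compute and a tool call to move; the robot and the scene stay as the last step left them, time stands still between calls to the robot, and variables do not carry over. Pictures are saved under pics/ and viewed, at most 10 in all, crops included, and the job is handed in when it is done.

Besides the shell and the picture viewer there is one more tool, called after "Request:" as name(argument=value, ...) on one line, values as JSON. step_arm: Moves the arm, as the interface text tells. Shift numbers are shares of 0.25 m and turn numbers shares of 360 degrees, none past 1 either way. Its arguments: {"type":"object","properties":{"plan":{"type":"array"},"fingers":{"type":"number"}},"required":["plan"]}

```bash
mkdir -p pics
python3 - <<'E'
from rig import r
import cv2,numpy as np
s=r.state();print({k:np.round(v,3).tolist() for k,v in s.items()})
for n in ("scene","side"):
    p,d=r.read_camera(n);cv2.imwrite(f"pics/{n}0.png",p[:,:,::-1]);np.savez(f"{n}0.npz",p=p,d=d)
    c=r.get_calibration(n);print(n,{k:np.round(v,3).tolist() for k,v in c.items()})
print(r.get_calibration("wrist"))
E
```

```text
{'t': 0.0, 'qpos': [1.184, 0.435, 0.025, 1.574, -0.012, 1.134, -0.075], 'qvel': [0.002, 0.0, -0.0, 0.001, -0.0, -0.001, 0.0], 'effort': [-0.002, -66.785, 0.984, -31.446, -0.061, 0.043, 0.0], 'ee_pos': [0.175, -0.599, 0.192], 'tcp_rot': [0.99, 0.141, -0.0, -0.001], 'force': [0.169, 0.433, 0.936], 'wrist_torque': [-0.029, 0.027, -0.016], 'gripper_force': 0.0, 'width': 0.092}
scene {'fx': 378.261, 'fy': 378.261, 'cx': 324.331, 'cy': 201.986, 'dist': [0.028, 0.0, 0.0, 0.0, 0.0], 'R': [[0.554, -0.833, -0.005], [-0.36, -0.234, -0.903], [0.751, 0.502, -0.429]], 't': [-0.355, 0.299, 0.861]}
side {'fx': 373.408, 'fy': 373.408, 'cx': 320.18, 'cy': 201.295, 'dist': [-0.038, 0.0, 0.0, 0.0, 0.0], 'R': [[-0.923, -0.384, 0.003], [-0.155, 0.366, -0.918], [0.352, -0.848, -0.397]], 't': [0.535, 0.221, 1.28]}
{'fx': 320.34149454543063, 'fy': 320.34149454543063, 'cx': 319.34693680284624, 'cy': 200.1092769947076, 'dist': array([-0.03067769,  0.        ,  0.        ,  0.        ,  0.        ]), 'T_tool_cam': array([[ 1.44692427e-04, -9.66335532e-01, -2.57285093e-01,
         6.94157049e-02],
       [ 9.99999940e-01,  2.20840640e-04, -2.67072369e-04,
         4.61763934e-04],
       [ 3.14900525e-04, -2.57285038e-01,  9.66335506e-01,
        -1.92358167e-01],
       [ 0.00000000e+00,  0.00000000e+00,  0.00000000e+00,
         1.00000000e+00]])}
```

View pics/scene0.png

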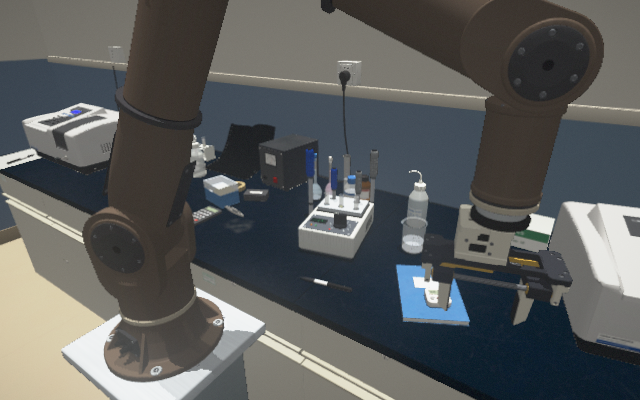

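View pics/side0.png

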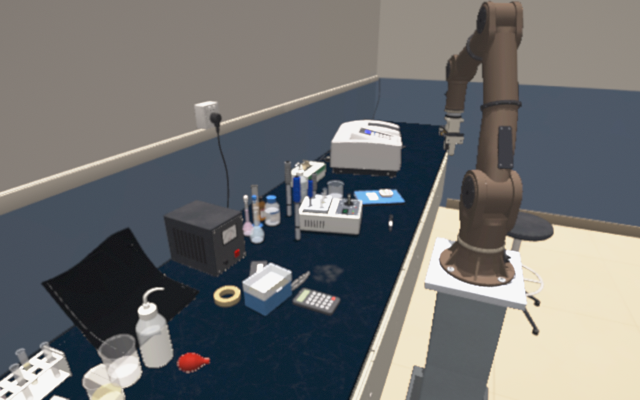

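The scene view shows the heater at about (338,225), with blue handles near (310,160) and (333,180) and grey ones near (374,162), (358,183) and (347,165). In the side view the heater is at about (330,212). I'll enlarge both.

Run:
```python
import cv2,numpy as np
a=cv2.imread("pics/scene0.png")[140:260,280:400];b=cv2.imread("pics/side0.png")[150:250,265:385]
a=cv2.resize(a,(600,600),interpolation=cv2.INTER_CUBIC);cv2.imwrite("pics/c1.png",a)
b=cv2.resize(b,(720,600),interpolation=cv2.INTER_CUBIC);cv2.imwrite("pics/c2.png",b)
```

```text
(no output)
```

View pics/c1.png

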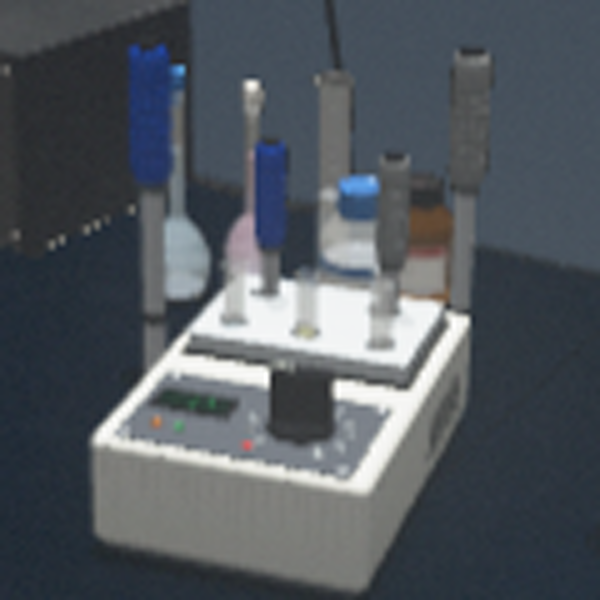

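View pics/c2.png

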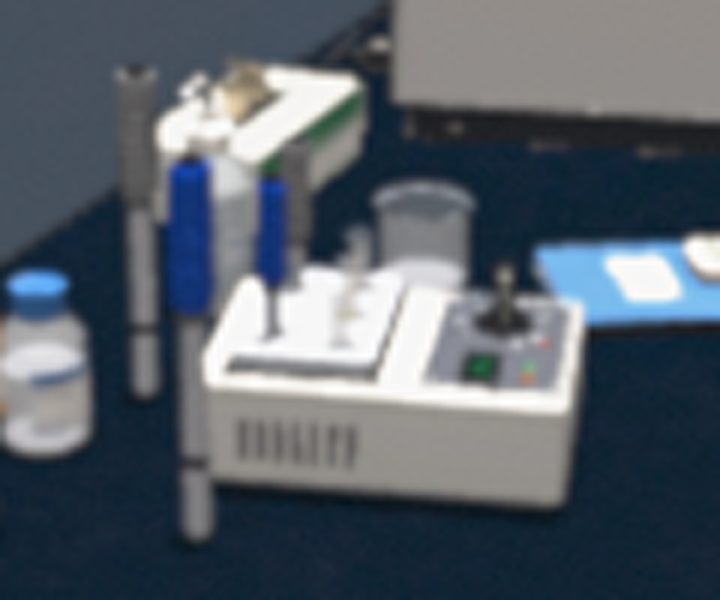

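Crop findings: two blue candidates. The small one is at scene (334,179), standing in the block's left well; the big one is at scene (310,163), standing beside the case. The small one is meant. The grey ones are the small one in the right well at scene (358,182) and the big one at (374,163), behind the case. Next I'll triangulate.

```bash
cat > h.py <<'E'
import cv2,numpy as np
from rig import r
from scipy.spatial.transform import Rotation as Ro
def cam(n,st=None):
    c=r.get_calibration(n);K=np.array([[c['fx'],0,c['cx']],[0,c['fy'],c['cy']],[0,0,1]])
    if n!="wrist": R,t=np.array(c['R']),np.array(c['t']); return K,c['dist'],R,t
    T=np.eye(4);T[:3,:3]=Ro.from_quat(st['tcp_rot']).as_matrix();T[:3,3]=st['ee_pos'];M=np.linalg.inv(T@c['T_tool_cam'])
    return K,c['dist'],M[:3,:3],M[:3,3]
def ray(C,uv):
    K,d,R,t=C;p=cv2.undistortPoints(np.array([[uv]],float),K,np.array(d)).ravel()
    v=R.T@np.array([p[0],p[1],1]);return -R.T@t,v/np.linalg.norm(v)
def plane(C,uv,z):
    o,v=ray(C,uv);return o+v*(z-o[2])/v[2]
def tri(*cu):
    A=np.zeros((3,3));b=np.zeros(3);L=[ray(*x) for x in cu]
    for o,v in L: P=np.eye(3)-np.outer(v,v);A+=P;b+=P@o
    X=np.linalg.solve(A,b);return X,[np.linalg.norm(np.cross(X-o,v)) for o,v in L]
def proj(C,X):
    K,d,R,t=C;return cv2.projectPoints(np.array([X],float),cv2.Rodrigues(R)[0],t,K,np.array(d))[0].ravel()
E
python3 - <<'E'
from h import *
S,D=cam("scene"),cam("side");np.set_printoptions(precision=4,suppress=True)
for uv in [(299,228),(352.4,238),(374,203.6)]: print("deck",plane(S,uv,.085))
B={}
for n,y0,x0,y1,x1 in (("scene",140,280,260,400),("side",150,265,250,385)):
    p=np.load(n+"0.npz")['p'][y0:y1,x0:x1].astype(int)
    m=((p[...,2]>90)&(p[...,2]>2*p[...,0])&(p[...,2]>1.7*p[...,1])).astype(np.uint8)
    k,l,st,ce=cv2.connectedComponentsWithStats(m)
    for i in range(1,k):
        if st[i,4]>15: print(n,st[i],ce[i]+[x0,y0])
sc=lambda x,y:(280+x/5,140+y/5); sd=lambda x,y:(265+x/6,150+y/6)
print("blue",tri((S,sc(271,195)),(D,sd(271,232))))
print("grey",tri((S,sc(394,213)),(D,sd(299,192))))
print("BIG blue",tri((S,sc(150,115)),(D,sd(190,238))))
print("BIG grey",tri((S,sc(470,120)),(D,sd(136,140))))
print("knob top",plane(S,sc(303,375),.127),tri((S,sc(303,400)),(D,sd(505,290))))
E
```

```text
deck [ 0.4338 -0.0474  0.085 ]
deck [ 0.4705 -0.2091  0.085 ]
deck [ 0.7058 -0.158   0.085 ]
scene [ 26   9   8  27 196] [309.3112 161.6837]
scene [51 29  6 19 90] [333.2222 176.7889]
side [ 28  27   7  25 155] [296.1419 189.471 ]
side [43 30  5 17 65] [309.9385 187.9846]
blue (array([ 0.6398, -0.0405,  0.1708]), [np.float64(3.2424615469388093e-06), np.float64(3.2424615467954943e-06)])
grey (array([ 0.6561, -0.1232,  0.1695]), [np.float64(0.0014622346204270793), np.float64(0.0014622346204269617)])
BIG blue (array([0.648 , 0.0629, 0.2036]), [np.float64(0.0005457941248727407), np.float64(0.0005457941248728403)])
BIG grey (array([ 0.7772, -0.1148,  0.1942]), [np.float64(0.0019003739430377758), np.float64(0.0019003739430376876)])
knob top [ 0.5037 -0.149   0.127 ] (array([ 0.5104, -0.1461,  0.1081]), [np.float64(0.0016062651149825443), np.float64(0.0016062651149825274)])
```

```bash
cat >> h.py <<'E'
def go(p,yaw=None,tilt0=True):
    """shares for world target p and tool-y... yaw = world angle of tool x (deg), tool down"""
    s=r.state();R0=Ro.from_quat(s['tcp_rot']);x=R0.as_matrix()[:,0];y0=np.degrees(np.arctan2(x[1],x[0]))
    sh=R0.inv().apply(np.array(p)-s['ee_pos'])/.25
    if yaw is None: yaw=y0
    a=np.radians(yaw);T=Ro.from_matrix(np.array([[np.cos(a),np.sin(a),0],[np.sin(a),-np.cos(a),0],[0,0,-1]]))
    print("t",round(s['t'],2),"pos",s['ee_pos'].round(4),"yaw",y0.round(2),"sh",sh.round(4),"rot",((R0.inv()*T).as_rotvec()/2/np.pi).round(4),"q",s['qpos'].round(2),"F",s['force'].round(1),"M",s['wrist_torque'].round(3),"w",s['width'],s['gripper_force'])
E
python3 -c "
from h import *
go([.34,-.39,.30],-26);go([.507,-.144,.32],-68)"
```

```text
t 0.1 pos [ 0.1748 -0.5996  0.192 ] yaw 16.25 sh [ 0.8689 -0.6204 -0.4311] rot [-2.000e-04  1.000e-04  1.174e-01] q [ 1.18  0.44  0.02  1.57 -0.01  1.13 -0.08] F [-0.7  0.3 -0.9] M [-0.004 -0.024  0.01 ] w 0.09182558782107886 0.0
t 0.1 pos [ 0.1748 -0.5996  0.192 ] yaw 16.25 sh [ 1.7856 -1.3782 -0.5101] rot [-2.00e-04  2.00e-04  2.34e-01] q [ 1.18  0.44  0.02  1.57 -0.01  1.13 -0.08] F [-0.7  0.3 -0.9] M [-0.004 -0.024  0.01 ] w 0.09182558782107886 0.0
```

Request:
step_arm(plan=[{"translation": [0, 0, -0.17], "rot": [0, 0, 0.02]}, {"translation": [0.1, -0.07, -0.34], "rot": [0, 0, 0.04]}, {"translation": [0.23, -0.16, -0.43], "rot": [0, 0, 0.06]}, {"translation": [0.36, -0.26, -0.43], "rot": [0, 0, 0.08]}, {"translation": [0.49, -0.35, -0.43], "rot": [0, 0, 0.1]}, {"translation": [0.62, -0.44, -0.43], "rot": [0, 0, 0.117]}, {"translation": [0.75, -0.53, -0.43], "rot": [0, 0, 0.117]}, {"translation": [0.87, -0.62, -0.43], "rot": [0, 0, 0.117]}])

```text
t: 0.77
ee_pos: [0.3358, -0.3956, 0.3001]
tcp_rot: [0.974, -0.225, -0.0, 0.0]
force: [1.0, -0.1, 0.5]
width: 0.0917
gripper_force: 0.0
```

```bash
python3 -c "
from h import *
go([.507,-.144,.32],-68)"
```

```text
t 0.77 pos [ 0.3358 -0.3956  0.3001] yaw -25.96 sh [ 0.1752 -1.2045 -0.0797] rot [0.     0.     0.1168] q [ 0.73  0.19  0.04  1.66 -0.01  1.3  -1.25] F [ 1.  -0.1  0.5] M [ 0.007 -0.108 -0.007] w 0.09173298136651717 0.0
```

Request:
step_arm(plan=[{"translation": [0.02, -0.15, -0.04], "rot": [0, 0, 0.02]}, {"translation": [0.04, -0.3, -0.08], "rot": [0, 0, 0.04]}, {"translation": [0.06, -0.45, -0.08], "rot": [0, 0, 0.06]}, {"translation": [0.08, -0.6, -0.08], "rot": [0, 0, 0.08]}, {"translation": [0.1, -0.75, -0.08], "rot": [0, 0, 0.1]}, {"translation": [0.12, -0.9, -0.08], "rot": [0, 0, 0.117]}, {"translation": [0.14, -1.0, -0.08], "rot": [0, 0, 0.117]}, {"translation": [0.14, -1.0, -0.08], "rot": [0, 0, 0.117]}])

```text
t: 1.43
ee_pos: [0.4793, -0.1795, 0.3197]
tcp_rot: [0.83, -0.557, -0.001, -0.002]
force: [-0.7, -0.3, 0.1]
width: 0.0923
gripper_force: 0.0
```

```bash
python3 -c "
from h import *
go([.507,-.144,.32],-68)
s=r.state();p,d=r.read_camera('wrist');cv2.imwrite('pics/w1.png',p[:,:,::-1]);np.savez('w1.npz',p=p,d=d,pos=s['ee_pos'],q=s['tcp_rot'])
C=cam('wrist',s)
print(proj(C,[.51,-.144,.118]),proj(C,[.64,-.04,.206]),proj(C,[.656,-.123,.206]))"
```

```text
t 1.43 pos [ 0.4793 -0.1795  0.3197] yaw -67.76 sh [-0.0896 -0.1561 -0.0005] rot [-0.0004  0.0005  0.0007] q [ 0.32  0.17 -0.08  1.63  0.01  1.34 -2.51] F [-0.7 -0.3  0.1] M [ 0.216  0.013 -0.003] w 0.09231972320824315 0.0
[287.04403002 188.46779625] [128.08729039 251.13397661] [131.41932537 173.19810431]
```

View pics/w1.png

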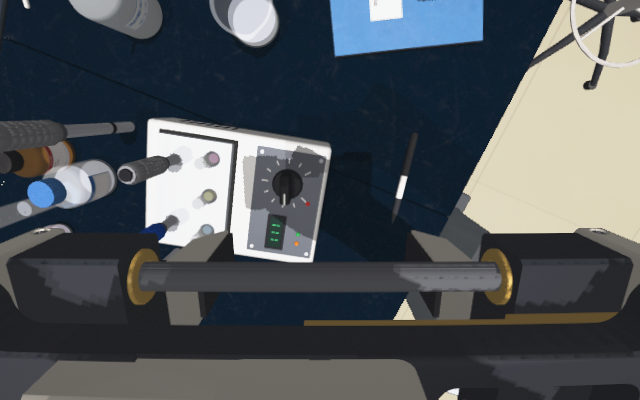

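The wrist view shows the knob at (287,187) with its pointer towards the bottom, at about (284,200), so the bar is nearly image-vertical. The grey handle top is near (125,175) and the blue near (152,230). I'll refine on the crop.

Run:
```python
from h import *
z=np.load('w1.npz');C=cam('wrist',{'ee_pos':z['pos'],'tcp_rot':z['q']});np.set_printoptions(precision=4,suppress=True)
p=z['p'];c=cv2.resize(p[150:225,250:325],(600,600),interpolation=cv2.INTER_CUBIC);cv2.imwrite('pics/w1c.png',c[:,:,::-1])
cs=[plane(C,u,.085) for u in [(150,118),(330,143),(312,263)]]
for q in cs: print(q)
v=cs[0]-cs[1];print("yaw",np.degrees(np.arctan2(v[1],v[0])),np.linalg.norm(v[:2]));v=cs[1]-cs[2]
d=z['d'];zz=d[150:225,250:325]
# points of knob above deck by depth
K,di,R,t=C;pts=[]
for v_ in range(160,215):
    for u in range(260,315):
        if d[v_,u]>0:
            o,w=ray(C,(u,v_));cz=R[2]@w;X=o+w*d[v_,u]/cz
            if .112<X[2]<.14: pts.append(X)
pts=np.array(pts);print(len(pts),pts.mean(0),np.median(pts[:,2]),pts.min(0),pts.max(0))
top=pts[pts[:,2]>np.median(pts[:,2])-.004]
print(cv2.minAreaRect((top[:,:2]*1000).astype(np.float32)))
```

```text
[ 0.7101 -0.1559  0.085 ]
[ 0.4798 -0.2146  0.085 ]
[ 0.4371 -0.0449  0.085 ]
yaw 14.28627517193576 0.23765919501527497
363 [ 0.5125 -0.1437  0.1257] 0.1270083959791773 [ 0.501  -0.1611  0.1123] [ 0.5242 -0.1239  0.1297]
((512.4818725585938, -141.94027709960938), (12.718633651733398, 37.34935760498047), 20.344133377075195)
```

View pics/w1c.png

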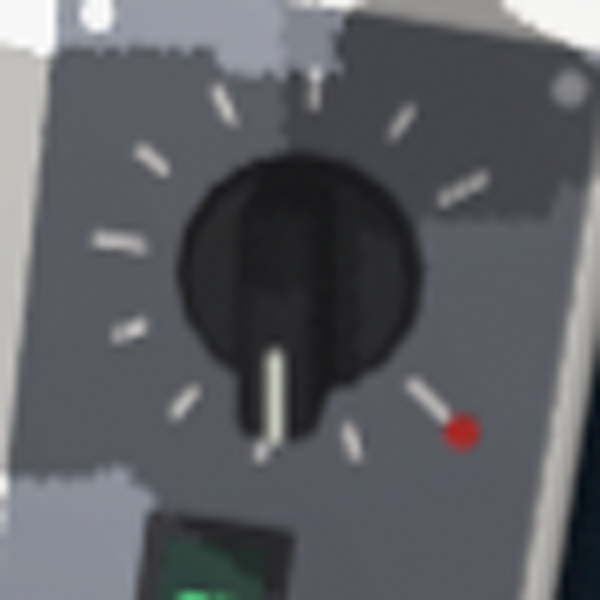

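Dial reading: the pointer is about 53° clockwise of the red off mark. The depth fit puts the knob bar at (0.5125, -0.142), top 0.127, long axis -69.7°, and 37×12.7 mm as it should be.

Run:
```python
from h import *
go([.5125,-.142,.101],-69.7)
z=np.load('w1.npz');C=cam('wrist',{'ee_pos':z['pos'],'tcp_rot':z['q']})
q=plane(C,(250+435/8,150+405/8),.085)-[.5125,-.142,0];print(np.degrees(np.arctan2(q[1],q[0])))
```

```text
t 1.48 pos [ 0.4774 -0.1832  0.3197] yaw -67.62 sh [-0.0974 -0.1922  0.8748] rot [-0.      0.0003  0.0058] q [ 0.32  0.17 -0.07  1.63  0.01  1.34 -2.5 ] F [-0.7 -1.5 -0.2] M [ 0.048 -0.054  0.059] w 0.09199832537348054 0.0
156.06729031120136
```

Request:
step_arm(plan=[{"translation": [-0.05, -0.1, 0.1], "rot": [0, 0, 0.006]}, {"translation": [-0.097, -0.192, 0.2], "rot": [0, 0, 0.006]}, {"translation": [-0.097, -0.192, 0.3], "rot": [0, 0, 0.006]}, {"translation": [-0.097, -0.192, 0.3], "rot": [0, 0, 0.006]}, {"translation": [-0.097, -0.192, 0.3], "rot": [0, 0, 0.006]}, {"translation": [-0.097, -0.192, 0.3], "rot": [0, 0, 0.006]}, {"translation": [-0.097, -0.192, 0.3], "rot": [0, 0, 0.006]}])

```text
t: 2.07
ee_pos: [0.5114, -0.1486, 0.247]
tcp_rot: [0.818, -0.575, 0.001, -0.0]
force: [-0.4, 0.2, 0.5]
width: 0.092
gripper_force: 0.0
```

```bash
cat >> h.py <<'E'
def cloud(lo,hi,win):
    s=r.state();p,d=r.read_camera('wrist');C=cam('wrist',s);K,di,R,t=C;u0,v0,u1,v1=win
    g=np.array([(u,v) for v in range(v0,v1) for u in range(u0,u1) if d[v,u]>0],float)
    n=cv2.undistortPoints(g[:,None],K,np.array(di))[:,0];zz=d[g[:,1].astype(int),g[:,0].astype(int)]
    X=(np.c_[n*zz[:,None],zz]-t)@R;m=(X[:,2]>lo)&(X[:,2]<hi)
    return p,s,C,X[m],p[g[m,1].astype(int),g[m,0].astype(int)]
E
python3 - <<'E'
from h import *
p,s,C,X,c=cloud(.121,.135,(0,0,640,230));cv2.imwrite('pics/w2.png',p[:,:,::-1])
X=X[np.linalg.norm(X[:,:2]-[.5125,-.142],axis=1)<.035]
print(len(X),cv2.minAreaRect((X[:,:2]*1000).astype(np.float32)),np.median(X[:,2]))
go([.5125,-.142,.101],-69.7)
E
```

```text
473 ((512.3267822265625, -142.0545654296875), (12.270448684692383, 38.17701721191406), 19.673311233520508) 0.12724073742917563
t 2.12 pos [ 0.5115 -0.1484  0.247 ] yaw -70.24 sh [-0.0239 -0.0112  0.5839] rot [-0.0003 -0.0003 -0.0015] q [ 0.26  0.25 -0.1   1.71  0.03  1.18 -2.64] F [-0.2 -0.8  0.3] M [ 0.122  0.049 -0.036] w 0.09169440771539444 0.0
```

Request:
step_arm(plan=[{"translation": [-0.024, -0.011, 0.1], "rot": [0, 0, -0.001]}, {"translation": [-0.024, -0.011, 0.22], "rot": [0, 0, -0.001]}, {"translation": [-0.024, -0.011, 0.34], "rot": [0, 0, -0.001]}, {"translation": [-0.024, -0.011, 0.44], "rot": [0, 0, -0.001]}, {"translation": [-0.024, -0.011, 0.52], "rot": [0, 0, -0.001]}, {"translation": [-0.024, -0.011, 0.57], "rot": [0, 0, -0.001]}, {"translation": [-0.024, -0.011, 0.584], "rot": [0, 0, -0.001]}, {"translation": [-0.024, -0.011, 0.584], "rot": [0, 0, -0.001]}])

```text
t: 2.78
ee_pos: [0.5115, -0.1411, 0.0994]
tcp_rot: [0.82, -0.572, -0.0, 0.0]
force: [-0.0, 0.7, 0.7]
width: 0.0917
gripper_force: 0.0
```

```bash
python3 -c "
from h import *
go([.5123,-.142,.101],-70)"
```

```text
t 2.78 pos [ 0.5115 -0.1411  0.0994] yaw -69.82 sh [ 0.0046 -0.0016 -0.0066] rot [ 0.0001 -0.      0.0005] q [ 0.24  0.39 -0.1   1.91  0.05  0.85 -2.67] F [-0.   0.7  0.7] M [ 0.159 -0.057  0.008] w 0.09168271254565857 0.0
```

Well placed. Closing on the bar.

Request:
step_arm(plan=[{"translation": [0.004, -0.001, -0.006], "rot": [0, 0, 0]}, {"translation": [0.004, -0.001, -0.006], "rot": [0, 0, 0]}, {"translation": [0.004, -0.001, -0.006], "rot": [0, 0, 0]}, {"translation": [0.004, -0.001, -0.006], "rot": [0, 0, 0]}, {"translation": [0.004, -0.001, -0.006], "rot": [0, 0, 0]}, {"translation": [0.004, -0.001, -0.006], "rot": [0, 0, 0]}, {"translation": [0.004, -0.001, -0.006], "rot": [0, 0, 0]}, {"translation": [0.004, -0.001, -0.006], "rot": [0, 0, 0]}], fingers=-1)

```text
t: 3.45
ee_pos: [0.5122, -0.1414, 0.1007]
tcp_rot: [0.82, -0.572, 0.0, 0.0]
force: [0.4, 0.4, 0.5]
width: 0.0433
gripper_force: 0.0
```

```bash
python3 -c "
from h import *
go([.5123,-.142,.101],-24)"
```

```text
t 3.45 pos [ 0.5122 -0.1414  0.1007] yaw -69.78 sh [ 0.0025  0.0004 -0.001 ] rot [ 0.     -0.     -0.1272] q [ 0.24  0.39 -0.1   1.91  0.05  0.85 -2.67] F [0.4 0.4 0.5] M [ 0.083  0.006 -0.006] w 0.0432688103118626 0.0
```

Request:
step_arm(plan=[{"translation": [0, 0, 0], "rot": [0, 0, 0]}, {"translation": [0, 0, 0], "rot": [0, 0, 0]}, {"translation": [0, 0, 0], "rot": [0, 0, 0]}, {"translation": [0, 0, 0], "rot": [0, 0, 0]}, {"translation": [0, 0, 0], "rot": [0, 0, 0]}, {"translation": [0, 0, 0], "rot": [0, 0, 0]}, {"translation": [0, 0, 0], "rot": [0, 0, 0]}])

```text
t: 4.03
ee_pos: [0.5122, -0.1414, 0.1007]
tcp_rot: [0.82, -0.572, 0.0, 0.0]
force: [0.4, -0.2, -0.2]
width: 0.0008
gripper_force: 0.0
```

```bash
python3 -c "
from h import *
go([.5123,-.142,.101],-24)"
```

```text
t 4.03 pos [ 0.5122 -0.1414  0.1007] yaw -69.78 sh [ 0.0023  0.0003 -0.001 ] rot [ 0.     -0.     -0.1272] q [ 0.24  0.39 -0.1   1.91  0.05  0.85 -2.67] F [ 0.4 -0.2 -0.2] M [0.14  0.01  0.009] w 0.0008495857599622431 0.0
```

Run:
```python
from h import *
a,_=r.read_camera('scene');b,_=r.read_camera('wrist')
a=cv2.resize(a[130:260,270:400],(400,400),interpolation=cv2.INTER_CUBIC);b=cv2.resize(b[100:350,200:450],(400,400),interpolation=cv2.INTER_CUBIC)
cv2.imwrite('pics/m1.png',np.hstack([a,b])[:,:,::-1])
```

```text
(no output)
```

View pics/m1.png

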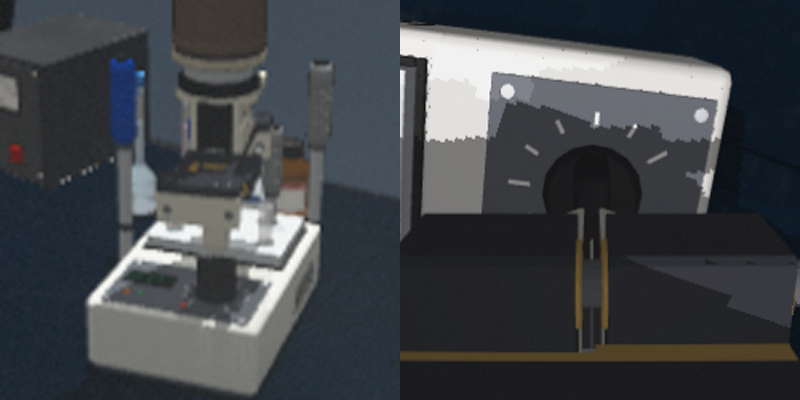

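Run:
```python
from h import *
S,D=cam('scene'),cam('side')
s=r.state();print(s['width'],s['gripper_force'])
for z in (.085,.101,.127,.15,.18):
    print(z,(proj(S,[.512,-.1415,z])-[270,130])*400/130,proj(D,[.512,-.1415,z]))
a,da=r.read_camera('scene');b,db=r.read_camera('side')
u=proj(S,[.512,-.1415,.115])
for v in range(int(u[1])-18,int(u[1])+12,2): print(v,a[v,int(u[0])-3:int(u[0])+5].sum(1)//3,da[v,int(u[0])].round(3))
A=cv2.resize(a[190:235,315:365],(500,450),interpolation=cv2.INTER_CUBIC);B=cv2.resize(b[170:215,330:365],(300,450),interpolation=cv2.INTER_CUBIC)
A=cv2.convertScaleAbs(np.hstack([A,B]),alpha=1.5);cv2.imwrite('pics/m2.png',A[:,:,::-1])
```

```text
0.0003448734228678437 0.0
0.085 [214.50856054 294.48462597] [348.45159997 204.15099341]
0.101 [214.71508212 280.05394647] [348.57842911 200.60287847]
0.127 [215.05694296 256.22944358] [348.78635239 194.77439872]
0.15 [215.36602452 234.75643273] [348.97218541 189.55275892]
0.18 [215.77894251 206.16795606] [349.21728597 182.64775395]
198 [118 119 118 119 119 119 117 106] 1.003
200 [120 119 120 119 120 119 114  79] 1.007
202 [118 119 119 121 119 119 119 119] 1.009
204 [118 115 116 117 118 117 118 115] 1.089
206 [118 117 117 117 117 118 117 108] 1.094
208 [117 117 118 118 118 118 117 111] 1.096
210 [113 109 109 109 111 111 112 110] 1.108
212 [110 102 107  98 105 105 106 115] 1.212
214 [47 55 56 49 46 49 48 49] 1.114
216 [47 46 46 45 47 45 47 48] 1.118
218 [43 47 45 47 45 48 45 45] 1.124
220 [45 45 46 46 47 46 48 47] 1.127
222 [46 47 45 47 45 47 47 45] 1.127
224 [47 47 44 47 47 47 46 46] 1.128
226 [47 45 47 45 47 46 47 46] 1.116
```

View pics/m2.png

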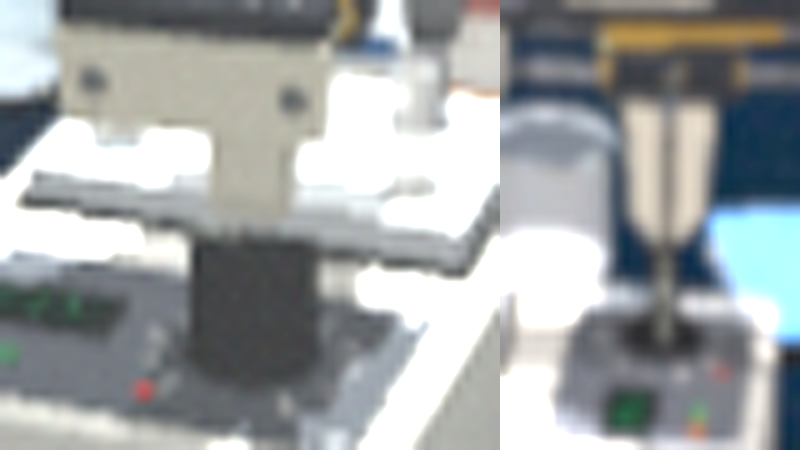

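The fingers closed just above the knob. Both fixed views put the fingertips at z≈0.127 while the reported TCP is 0.101, so the true finger ends look about 26 mm short of the stated TCP. I'll check this with the wrist depth.

Run:
```python
from h import *
z=np.load('w1.npz');d=z['d'];c=r.get_calibration('wrist');K=np.array([[c['fx'],0,c['cx']],[0,c['fy'],c['cy']],[0,0,1]])
g=np.array([(u,v) for v in range(215,262) for u in range(170,470) if 0<d[v,u]<.28],float)
n=cv2.undistortPoints(g[:,None],K,c['dist'])[:,0];zz=d[g[:,1].astype(int),g[:,0].astype(int)]
X=np.c_[n*zz[:,None],zz]@c['T_tool_cam'][:3,:3].T+c['T_tool_cam'][:3,3]
for sg in (-1,1):
    m=(np.sign(X[:,1])==sg);Y=X[m]
    for lo in np.arange(-.08,.01,.01):
        k=(Y[:,2]>lo)&(Y[:,2]<lo+.01)
        if k.sum()>3: print(sg,lo.round(2),k.sum(),Y[k].min(0).round(4),Y[k].max(0).round(4))
S,D=cam('scene'),cam('side');w=r.read_camera('wrist')
s=r.state();print(s['ee_pos'],s['tcp_rot'].round(3))
```

```text
-1 -0.08 53 [ 0.0112 -0.0626 -0.072 ] [ 0.0125 -0.0483 -0.07  ]
-1 -0.07 420 [ 0.0065 -0.0639 -0.0699] [ 0.0123 -0.0457 -0.06  ]
-1 -0.06 425 [ 0.0021 -0.0628 -0.06  ] [ 0.0123 -0.0457 -0.05  ]
-1 -0.05 339 [-0.0027 -0.0621 -0.05  ] [ 0.0121 -0.0456 -0.04  ]
-1 -0.04 139 [-0.0062 -0.0551 -0.04  ] [ 0.0118 -0.0457 -0.0338]
1 -0.08 42 [ 0.0112  0.0477 -0.0714] [ 0.0123  0.0625 -0.0701]
1 -0.07 439 [ 0.0072  0.0451 -0.07  ] [ 0.0122  0.0639 -0.06  ]
1 -0.06 407 [ 0.0018  0.0452 -0.06  ] [ 0.0123  0.0632 -0.0501]
1 -0.05 347 [-0.0031  0.0455 -0.05  ] [ 0.0125  0.0625 -0.0401]
1 -0.04 136 [-0.0063  0.0456 -0.04  ] [ 0.012   0.0542 -0.0334]
[ 0.51217466 -0.14142487  0.10070811] [ 0.82  -0.572  0.     0.   ]
```

The wrist depth shows the finger ends at tool z ≈ -0.033, and the fixed views agree. The usable tip is therefore about 33 mm short of the reported TCP, and I'll work with that offset. Opening again, then going lower.

Request:
step_arm(plan=[{"translation": [0, 0, -0.02], "rot": [0, 0, 0]}, {"translation": [0, 0, -0.02], "rot": [0, 0, 0]}, {"translation": [0, 0, -0.02], "rot": [0, 0, 0]}, {"translation": [0, 0, -0.02], "rot": [0, 0, 0]}, {"translation": [0, 0, -0.02], "rot": [0, 0, 0]}, {"translation": [0, 0, -0.02], "rot": [0, 0, 0]}, {"translation": [0, 0, -0.02], "rot": [0, 0, 0]}], fingers=0)

```text
t: 4.87
ee_pos: [0.5121, -0.1414, 0.1057]
tcp_rot: [0.82, -0.572, -0.0, 0.0]
force: [-0.1, 0.8, -0.1]
width: 0.0424
gripper_force: 0.0
```

Request:
step_arm(plan=[{"translation": [0, 0, 0.03], "rot": [0, 0, 0]}, {"translation": [0, 0, 0.07], "rot": [0, 0, 0]}, {"translation": [0, 0, 0.1], "rot": [0, 0, 0]}, {"translation": [0, 0, 0.12], "rot": [0, 0, 0]}, {"translation": [0, 0, 0.13], "rot": [0, 0, 0]}, {"translation": [0, 0, 0.13], "rot": [0, 0, 0]}])

```text
t: 5.37
ee_pos: [0.5116, -0.1413, 0.0722]
tcp_rot: [0.82, -0.572, -0.001, 0.0]
force: [-0.5, -0.1, 0.1]
width: 0.0461
gripper_force: 0.0
```

Request:
step_arm(plan=[{"translation": [0, 0, 0], "rot": [0, 0, 0]}, {"translation": [0, 0, 0], "rot": [0, 0, 0]}, {"translation": [0, 0, 0], "rot": [0, 0, 0]}, {"translation": [0, 0, 0], "rot": [0, 0, 0]}, {"translation": [0, 0, 0], "rot": [0, 0, 0]}, {"translation": [0, 0, 0], "rot": [0, 0, 0]}, {"translation": [0, 0, 0], "rot": [0, 0, 0]}, {"translation": [0, 0, 0], "rot": [0, 0, 0]}], fingers=-1)

```text
t: 6.03
ee_pos: [0.5121, -0.1415, 0.0734]
tcp_rot: [0.82, -0.572, 0.0, 0.0]
force: [-0.7, -0.9, 3.7]
width: 0.0128
gripper_force: 30.0
```

```bash
python3 -c "
from h import *
go([.5123,-.142,.072],-24)"
```

```text
t 6.03 pos [ 0.5121 -0.1415  0.0734] yaw -69.79 sh [0.002  0.     0.0057] rot [ 0.     -0.     -0.1272] q [ 0.24  0.42 -0.09  1.93  0.05  0.79 -2.67] F [-0.7 -0.9  3.7] M [0.086 0.297 0.032] w 0.01276000140993936 29.995931088924408
```

Gripped: width 12.8 mm at 30 N. Turning anticlockwise.

Request:
step_arm(plan=[{"translation": [0, 0, 0], "rot": [0, 0, -0.014]}, {"translation": [0, 0, 0], "rot": [0, 0, -0.028]}, {"translation": [0, 0, 0], "rot": [0, 0, -0.042]}, {"translation": [0, 0, 0], "rot": [0, 0, -0.056]}, {"translation": [0, 0, 0], "rot": [0, 0, -0.07]}, {"translation": [0, 0, 0], "rot": [0, 0, -0.084]}, {"translation": [0, 0, 0], "rot": [0, 0, -0.098]}, {"translation": [0, 0, 0], "rot": [0, 0, -0.108]}])

```text
t: 6.7
ee_pos: [0.5118, -0.1418, 0.0734]
tcp_rot: [0.964, -0.264, -0.0, 0.0]
force: [-2.6, -0.9, 4.6]
width: 0.0128
gripper_force: 30.0
```

```bash
python3 -c "
from h import *
go([.5123,-.142,.072],-24)"
```

```text
t 6.7 pos [ 0.5118 -0.1418  0.0734] yaw -30.66 sh [ 0.0021 -0.0003  0.0057] rot [ 0.0001  0.     -0.0185] q [ 0.37  0.44 -0.26  1.92  0.15  0.8  -2.09] F [-2.6 -0.9  4.6] M [-0.099  0.592 -0.076] w 0.012808638156589827 30.00051587820053
```

Slower near the expected stop, watching the moment.

Request:
step_arm(plan=[{"translation": [0, 0, 0], "rot": [0, 0, -0.006]}, {"translation": [0, 0, 0], "rot": [0, 0, -0.012]}, {"translation": [0, 0, 0], "rot": [0, 0, -0.018]}, {"translation": [0, 0, 0], "rot": [0, 0, -0.018]}])

```text
t: 7.03
ee_pos: [0.5118, -0.1418, 0.0734]
tcp_rot: [0.978, -0.211, -0.0, 0.0]
force: [-2.6, -0.5, 5.2]
width: 0.0124
gripper_force: 30.0
```

```bash
python3 -c "
from h import *
go([.5123,-.142,.072],-24)"
```

```text
t 7.03 pos [ 0.5118 -0.1418  0.0734] yaw -24.33 sh [ 0.0022 -0.0003  0.0056] rot [ 0.0001  0.0001 -0.0009] q [ 0.39  0.44 -0.29  1.92  0.17  0.8  -1.99] F [-2.6 -0.5  5.2] M [-0.145  0.668  0.004] w 0.012448566827441028 29.994734823703766
```

Request:
step_arm(plan=[{"translation": [0, 0, 0], "rot": [0, 0, -0.006]}, {"translation": [0, 0, 0], "rot": [0, 0, -0.012]}, {"translation": [0, 0, 0], "rot": [0, 0, -0.012]}, {"translation": [0, 0, 0], "rot": [0, 0, -0.012]}])

```text
t: 7.37
ee_pos: [0.5119, -0.1419, 0.0734]
tcp_rot: [0.984, -0.176, -0.0, 0.0]
force: [-1.7, -0.7, 4.9]
width: 0.0132
gripper_force: 31.5
```

```bash
python3 -c "
from h import *
go([.5123,-.142,.072],-24)"
```

```text
t 7.37 pos [ 0.5119 -0.1419  0.0734] yaw -20.28 sh [ 0.0015 -0.0001  0.0056] rot [0.     0.     0.0103] q [ 0.4   0.44 -0.31  1.92  0.18  0.81 -1.93] F [-1.7 -0.7  4.9] M [-0.09   0.643 -0.737] w 0.013240264107963987 31.521770325489342
```

The moment jumped to -0.74 N·m at about -22°, where the red mark was predicted: that is the stop. Releasing and lifting.

Request:
step_arm(plan=[{"translation": [0, 0, 0], "rot": [0, 0, 0]}, {"translation": [0, 0, 0], "rot": [0, 0, 0]}, {"translation": [0, 0, 0], "rot": [0, 0, 0]}, {"translation": [0, 0, -0.05], "rot": [0, 0, 0]}, {"translation": [0, 0, -0.18], "rot": [0, 0, 0]}, {"translation": [0, 0, -0.33], "rot": [0, 0, 0]}, {"translation": [0, 0, -0.49], "rot": [0, 0, 0]}, {"translation": [0, 0, -0.6], "rot": [0, 0, 0]}], fingers=0.2)

```text
t: 8.03
ee_pos: [0.5131, -0.141, 0.2266]
tcp_rot: [0.985, -0.174, 0.002, -0.0]
force: [1.1, -0.8, -0.3]
width: 0.0549
gripper_force: 0.0
```

Run:
```python
from h import *
p,s,C,X,c=cloud(.119,.135,(0,0,640,230))
X=X[np.linalg.norm(X[:,:2]-[.5125,-.142],axis=1)<.035]
print(len(X),cv2.minAreaRect((X[:,:2]*1000).astype(np.float32)))
go([.64,-.041,.34],102.5)
cv2.imwrite('pics/w3.png',p[:,:,::-1])
```

```text
534 ((512.399169921875, -142.35397338867188), (12.969778060913086, 38.492027282714844), 65.85052490234375)
t 8.08 pos [ 0.5157 -0.1414  0.2313] yaw -20.08 sh [ 0.3334 -0.5485 -0.4308] rot [ 0.0015 -0.0012 -0.3405] q [ 0.43  0.28 -0.34  1.72  0.1   1.15 -1.85] F [ 1.9 -1.2  4.5] M [ 0.033 -0.181  0.032] w 0.05486320224790336 0.0
```

The knob bar is now at 155.9°, exactly on the red off mark (156°). Moving over the blue thermometer with the tool turned.

Request:
step_arm(plan=[{"translation": [0, 0, -0.12], "rot": [0, 0, -0.018]}, {"translation": [0, 0, -0.24], "rot": [0, 0, -0.036]}, {"translation": [0, -0.05, -0.36], "rot": [0, 0, -0.054]}, {"translation": [0.05, -0.12, -0.43], "rot": [0, 0, -0.072]}, {"translation": [0.1, -0.2, -0.43], "rot": [0, 0, -0.09]}, {"translation": [0.15, -0.28, -0.43], "rot": [0, 0, -0.108]}, {"translation": [0.2, -0.36, -0.43], "rot": [0, 0, -0.126]}, {"translation": [0.25, -0.44, -0.43], "rot": [0, 0, -0.144]}], fingers=0.3)

```text
t: 8.75
ee_pos: [0.6096, -0.0587, 0.3306]
tcp_rot: [0.961, 0.276, 0.0, 0.0]
force: [-0.1, 0.5, -0.3]
width: 0.0595
gripper_force: 0.0
```

```bash
python3 -c "
from h import *
go([.64,-.041,.34],102.5)"
```

```text
t 8.75 pos [ 0.6096 -0.0587  0.3306] yaw 32.04 sh [ 0.1407  0.0046 -0.0376] rot [ 0.     -0.     -0.1957] q [ 0.35  0.39 -0.51  1.34  0.19  1.45 -1.16] F [-0.1  0.5 -0.3] M [-0.01  -0.044 -0.014] w 0.05948514292208789 0.0
```

Request:
step_arm(plan=[{"translation": [0.02, 0, -0.02], "rot": [0, 0, -0.019]}, {"translation": [0.06, 0, -0.04], "rot": [0, 0, -0.038]}, {"translation": [0.1, 0, -0.04], "rot": [0, 0, -0.057]}, {"translation": [0.14, 0.005, -0.04], "rot": [0, 0, -0.076]}, {"translation": [0.14, 0.005, -0.04], "rot": [0, 0, -0.095]}, {"translation": [0.14, 0.005, -0.04], "rot": [0, 0, -0.114]}, {"translation": [0.14, 0.005, -0.04], "rot": [0, 0, -0.133]}, {"translation": [0.14, 0.005, -0.04], "rot": [0, 0, -0.152]}])

```text
t: 9.42
ee_pos: [0.6392, -0.0419, 0.3402]
tcp_rot: [0.726, 0.687, -0.0, -0.0]
force: [0.3, -0.8, 0.1]
width: 0.06
gripper_force: 0.0
```

Request:
step_arm(plan=[{"translation": [0, 0, 0], "rot": [0, 0, -0.018]}, {"translation": [0, 0, 0], "rot": [0, 0, -0.034]}, {"translation": [0, 0, 0], "rot": [0, 0, -0.044]}, {"translation": [0, 0, 0], "rot": [0, 0, -0.044]}, {"translation": [0, 0, 0], "rot": [0, 0, -0.044]}, {"translation": [0, 0, 0], "rot": [0, 0, -0.044]}])

```text
t: 9.92
ee_pos: [0.6391, -0.0421, 0.3405]
tcp_rot: [0.628, 0.778, -0.0, -0.0]
force: [0.1, -0.5, -0.3]
width: 0.0595
gripper_force: 0.0
```

Run:
```python
from h import *
go([.64,-.041,.34],102.5)
p,s,C,X,c=cloud(.12,.3,(0,0,640,240));cv2.imwrite('pics/w4.png',p[:,:,::-1])
c=c.astype(int);b=(c[:,2]>60)&(c[:,2]>1.6*c[:,0])&(c[:,2]>1.5*c[:,1])
Y=X[b&(np.linalg.norm(X[:,:2]-[.64,-.041],axis=1)<.04)]
print(len(Y),Y.min(0),Y.max(0))
for lo,hi in((.138,.17),(.17,.2),(.2,.215)):
    k=Y[(Y[:,2]>lo)&(Y[:,2]<hi)]
    if len(k)>5: print(lo,len(k),k.min(0),k.max(0),cv2.minEnclosingCircle((k[:,:2]*1000).astype(np.float32)))
k=X[(np.linalg.norm(X[:,:2]-[.64,-.041],axis=1)<.03)&(X[:,2]>.2)];print('top',len(k),k.mean(0),k[:,2].max(),cv2.minEnclosingCircle((k[:,:2]*1000).astype(np.float32)))
k=X[(np.linalg.norm(X[:,:2]-[.656,-.123],axis=1)<.03)&(X[:,2]>.2)];print('grey',len(k),k.mean(0),cv2.minEnclosingCircle((k[:,:2]*1000).astype(np.float32)) if len(k) else 0)
print(proj(C,[.64,-.041,.206]))
```

```text
t 9.92 pos [ 0.6391 -0.0421  0.3405] yaw 102.16 sh [0.0037 0.0044 0.002 ] rot [-0.     -0.     -0.0009] q [ 0.43  0.49 -0.76  1.23  0.33  1.54 -0.06] F [ 0.1 -0.5 -0.3] M [-0.029 -0.108 -0.017] w 0.059512533637092115 0.0
323 [ 0.63038823 -0.04739219  0.14320217] [ 0.64979445 -0.02817135  0.21302004]
0.138 53 [ 0.63038823 -0.0393863   0.14320217] [ 0.6479039  -0.02826066  0.16990382] ((639.1461181640625, -35.10780715942383), 9.747167587280273)
0.17 70 [ 0.63041263 -0.03819306  0.17162531] [ 0.64843472 -0.02817135  0.19941432] ((639.4236450195312, -34.7364387512207), 9.651382446289062)
0.2 200 [ 0.63043246 -0.04739219  0.20007963] [ 0.64979445 -0.02819111  0.21302004] ((640.4327392578125, -37.4676399230957), 10.140378952026367)
top 340 [ 0.64057588 -0.03780044  0.20887423] 0.21408404941855216 ((640.9014282226562, -38.97226333618164), 10.948737144470215)
grey 0 [nan nan nan] 0
[319.92739218 182.11677951]<stdin>:11: RuntimeWarning: Mean of empty slice.
  ret = um.true_divide(
```

View pics/w4.png

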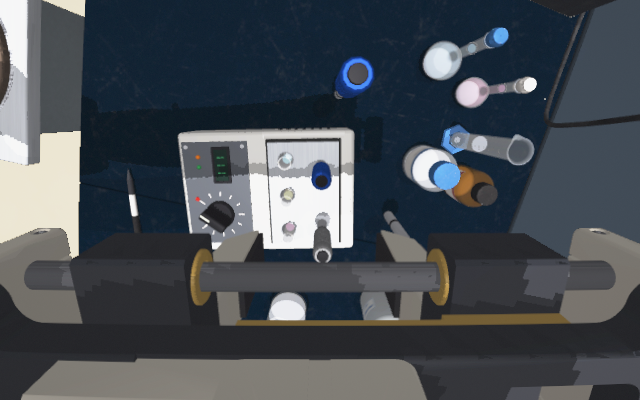

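The picture shows the small blue handle in the left well at (321,178), the big blue one off the case at (355,75), and the grey one at (322,245). The knob pointer is on red at (200,203). The depth fit gives a handle axis at (0.640, -0.039), radius 11 mm, top about 0.207: the right size and height. Descending.

Request:
step_arm(plan=[{"translation": [0.004, 0.004, 0.1], "rot": [0, 0, 0]}, {"translation": [0.004, 0.004, 0.24], "rot": [0, 0, 0]}, {"translation": [0.004, 0.004, 0.38], "rot": [0, 0, 0]}, {"translation": [0.004, 0.004, 0.48], "rot": [0, 0, 0]}, {"translation": [0.004, 0.004, 0.52], "rot": [0, 0, 0]}, {"translation": [0.004, 0.004, 0.52], "rot": [0, 0, 0]}, {"translation": [0.004, 0.004, 0.52], "rot": [0, 0, 0]}, {"translation": [0.004, 0.004, 0.52], "rot": [0, 0, 0]}])

```text
t: 10.63
ee_pos: [0.6411, -0.0406, 0.2129]
tcp_rot: [0.627, 0.779, 0.001, 0.001]
force: [-0.8, -0.3, 0.4]
width: 0.0599
gripper_force: 0.0
```

Run:
```python
from h import *
go([.64,-.041,.122],102.2)
p,s,C,X,c=cloud(.14,.25,(200,100,440,260));cv2.imwrite('pics/w5.png',p[:,:,::-1])
c=c.astype(int);T=Ro.from_quat(s['tcp_rot'])
b=(c[:,2]>50)&(c[:,2]>1.6*c[:,0])&(c[:,2]>1.5*c[:,1])
near=np.linalg.norm(X[:,:2]-[.64,-.039],axis=1)<.02
k=X[near];L=T.inv().apply(k-s['ee_pos']);print('handle tool',len(k),L.min(0).round(4),L.max(0).round(4),cv2.minEnclosingCircle((k[:,:2]*1000).astype(np.float32)))
L=T.inv().apply(X-s['ee_pos'])
for sg in(-1,1):
    q=L[(L[:,1]*sg>.022)&(L[:,1]*sg<.06)&(L[:,2]<-.03)];print('finger',sg,len(q),(q.min(0).round(4),q.max(0).round(4)) if len(q) else '')
```

```text
t 10.63 pos [ 0.6411 -0.0406  0.2129] yaw 102.28 sh [-0.0006 -0.0056  0.3635] rot [0.0005 0.0001 0.0002] q [ 0.45  0.55 -0.75  1.46  0.38  1.28 -0.12] F [-0.8 -0.3  0.4] M [ 0.017 -0.135 -0.015] w 0.05994402631183669 0.0
handle tool 1314 [-0.0086 -0.0111 -0.0008] [0.0127 0.0108 0.0694] ((640.6199340820312, -38.85841369628906), 11.003332138061523)
finger -1 50 (array([-0.0047, -0.0351, -0.0372]), array([ 0.0106, -0.0294, -0.034 ]))
finger 1 40 (array([-0.0051,  0.03  , -0.037 ]), array([ 0.0106,  0.0349, -0.0336]))
```

Well centred relative to the fingers (within 0.4 mm). Going straight down.

Request:
step_arm(plan=[{"translation": [0, -0.001, 0.06], "rot": [0, 0, 0]}, {"translation": [0, -0.001, 0.14], "rot": [0, 0, 0]}, {"translation": [0, -0.001, 0.22], "rot": [0, 0, 0]}, {"translation": [0, -0.001, 0.29], "rot": [0, 0, 0]}, {"translation": [0, -0.001, 0.34], "rot": [0, 0, 0]}, {"translation": [0, -0.001, 0.36], "rot": [0, 0, 0]}, {"translation": [0, -0.001, 0.36], "rot": [0, 0, 0]}, {"translation": [0, -0.001, 0.36], "rot": [0, 0, 0]}])

```text
t: 11.35
ee_pos: [0.6403, -0.0409, 0.1218]
tcp_rot: [0.627, 0.779, 0.0, 0.0]
force: [0.5, 0.6, 0.1]
width: 0.0597
gripper_force: 0.0
```

Run:
```python
from h import *
go([.6407,-.0408,.122],102.3)
p,s,C,X,c=cloud(.14,.25,(200,100,440,300))
T=Ro.from_quat(s['tcp_rot']);L=T.inv().apply(X-s['ee_pos'])
k=L[(abs(L[:,1])<.018)&(abs(L[:,0])<.018)&(L[:,2]<-.02)];print('handle',len(k),k.min(0).round(4),k.max(0).round(4))
for sg in(-1,1):
    q=L[(L[:,1]*sg>.022)&(L[:,1]*sg<.04)&(L[:,2]<-.03)];print('finger',sg,len(q),(q.min(0).round(4),q.max(0).round(4)) if len(q) else '')
```

```text
t 11.35 pos [ 0.6403 -0.0409  0.1218] yaw 102.29 sh [ 0.0001  0.0016 -0.0009] rot [ 0.0002  0.     -0.    ] q [ 0.43  0.63 -0.71  1.57  0.44  1.11 -0.17] F [0.5 0.6 0.1] M [-0.006 -0.123  0.009] w 0.059716873849770896 0.0
handle 2030 [ 0.0001 -0.0103 -0.0919] [ 0.0133  0.0117 -0.021 ]
finger -1 2754 (array([-0.0097, -0.04  , -0.1192]), array([ 0.0363, -0.022 , -0.0338]))
finger 1 2782 (array([-0.0098,  0.022 , -0.1196]), array([ 0.0364,  0.04  , -0.0343]))
```

Request:
step_arm(plan=[{"translation": [0, 0.002, 0], "rot": [0, 0, 0]}, {"translation": [0, 0.002, 0], "rot": [0, 0, 0]}, {"translation": [0, 0.002, 0], "rot": [0, 0, 0]}, {"translation": [0, 0.002, 0], "rot": [0, 0, 0]}, {"translation": [0, 0.002, 0], "rot": [0, 0, 0]}, {"translation": [0, 0.002, 0], "rot": [0, 0, 0]}, {"translation": [0, 0.002, 0], "rot": [0, 0, 0]}, {"translation": [0, 0.002, 0], "rot": [0, 0, 0]}], fingers=-1)

```text
t: 12.07
ee_pos: [0.6402, -0.041, 0.1208]
tcp_rot: [0.627, 0.779, 0.0, 0.0]
force: [0.5, -0.4, 0.2]
width: 0.0217
gripper_force: 30.0
```

Request:
step_arm(plan=[{"translation": [0, 0, 0], "rot": [0, 0, 0]}, {"translation": [0, 0, 0], "rot": [0, 0, 0]}, {"translation": [0, 0, 0], "rot": [0, 0, 0]}])

```text
t: 12.32
ee_pos: [0.6402, -0.041, 0.1208]
tcp_rot: [0.627, 0.779, 0.0, 0.0]
force: [1.5, 0.1, -0.3]
width: 0.0212
gripper_force: 30.0
```

```bash
python3 -c "
from h import *
go([.6407,-.0408,.122],102.3)"
```

```text
t 12.32 pos [ 0.6402 -0.041   0.1208] yaw 102.3 sh [ 0.0002  0.0021 -0.005 ] rot [ 0.  0. -0.] q [ 0.43  0.63 -0.71  1.57  0.45  1.11 -0.17] F [ 1.5  0.1 -0.3] M [ 0.048 -0.31   0.033] w 0.021247825055168215 29.99101996421814
```

Gripped at 22 mm width, 30 N, with almost no side force. Lifting slowly and straight.

Request:
step_arm(plan=[{"translation": [0, 0, -0.006], "rot": [0, 0, 0]}, {"translation": [0, 0, -0.014], "rot": [0, 0, 0]}, {"translation": [0, 0, -0.024], "rot": [0, 0, 0]}, {"translation": [0, 0, -0.034], "rot": [0, 0, 0]}, {"translation": [0, 0, -0.044], "rot": [0, 0, 0]}, {"translation": [0, 0, -0.052], "rot": [0, 0, 0]}, {"translation": [0, 0, -0.056], "rot": [0, 0, 0]}, {"translation": [0, 0, -0.056], "rot": [0, 0, 0]}])

```text
t: 12.98
ee_pos: [0.6401, -0.041, 0.1351]
tcp_rot: [0.627, 0.779, -0.0, 0.0]
force: [0.6, -0.5, -1.3]
width: 0.0215
gripper_force: 30.0
```

```bash
python3 -c "
from h import *
go([.6402,-.0410,.1638],102.3)"
```

```text
t 12.98 pos [ 0.6401 -0.041   0.1351] yaw 102.3 sh [ 0.      0.0004 -0.115 ] rot [ 0.  0. -0.] q [ 0.43  0.62 -0.72  1.56  0.43  1.13 -0.16] F [ 0.6 -0.5 -1.3] M [ 0.028 -0.268 -0.007] w 0.021499552629973242 29.99170571565628
```

Force z is -1.3 N, which is the probe's weight, so the lift is clean. Continuing to +43 mm in total.

Request:
step_arm(plan=[{"translation": [0, 0, -0.01], "rot": [0, 0, 0]}, {"translation": [0, 0, -0.026], "rot": [0, 0, 0]}, {"translation": [0, 0, -0.044], "rot": [0, 0, 0]}, {"translation": [0, 0, -0.062], "rot": [0, 0, 0]}, {"translation": [0, 0, -0.08], "rot": [0, 0, 0]}, {"translation": [0, 0, -0.096], "rot": [0, 0, 0]}, {"translation": [0, 0, -0.108], "rot": [0, 0, 0]}, {"translation": [0, 0, -0.115], "rot": [0, 0, 0]}])

```text
t: 13.65
ee_pos: [0.6402, -0.041, 0.1641]
tcp_rot: [0.627, 0.779, 0.0, 0.0]
force: [0.0, 0.2, -1.6]
width: 0.0215
gripper_force: 30.0
```

Request:
step_arm(plan=[{"translation": [0, 0, 0], "rot": [0, 0, 0]}, {"translation": [0, 0, 0], "rot": [0, 0, 0]}, {"translation": [0, 0, 0], "rot": [0, 0, 0]}, {"translation": [0, 0, 0], "rot": [0, 0, 0]}, {"translation": [0, 0, 0], "rot": [0, 0, 0]}, {"translation": [0, 0, 0], "rot": [0, 0, 0]}])

```text
t: 14.15
ee_pos: [0.6401, -0.041, 0.1633]
tcp_rot: [0.627, 0.779, -0.0, -0.0]
force: [0.1, -0.2, -1.4]
width: 0.0215
gripper_force: 30.0
```

Run:
```python
from h import *
go([.6402,-.0410,.1638],102.3)
D,S=cam('side'),cam('scene');u=proj(D,[.640,-.039,.1]).round(1);w=proj(S,[.64,-.039,.1]).round(1)
for z in(.1,.106,.14,.181,.249): print(z,proj(D,[.640,-.039,z]).round(1),proj(S,[.640,-.039,z]).round(1))
p,_=r.read_camera('side');x,y=int(u[0]),int(u[1]);q,_=r.read_camera('scene');a,b=int(w[0]),int(w[1])
A=cv2.resize(p[y-30:y+10,x-20:x+20],(400,400),interpolation=cv2.INTER_CUBIC);B=cv2.resize(q[b-30:b+10,a-20:a+20],(400,400),interpolation=cv2.INTER_CUBIC)
cv2.imwrite('pics/f1.png',np.hstack([A,B])[:,:,::-1])
```

```text
t 14.15 pos [ 0.6401 -0.041   0.1633] yaw 102.3 sh [-0.0001  0.0005 -0.0021] rot [-0. -0. -0.] q [ 0.44  0.59 -0.73  1.52  0.41  1.19 -0.15] F [ 0.1 -0.2 -1.4] M [ 0.06  -0.272 -0.024] w 0.0215197134134631 29.991427659988403
0.1 [310.1 205.2] [333.7 198.4]
0.106 [310.1 203.8] [333.7 196.7]
0.14 [310. 196.] [333.8 187.5]
0.181 [309.9 186.4] [333.9 176. ]
0.249 [309.8 169.9] [334.  156.2]
```

View pics/f1.png

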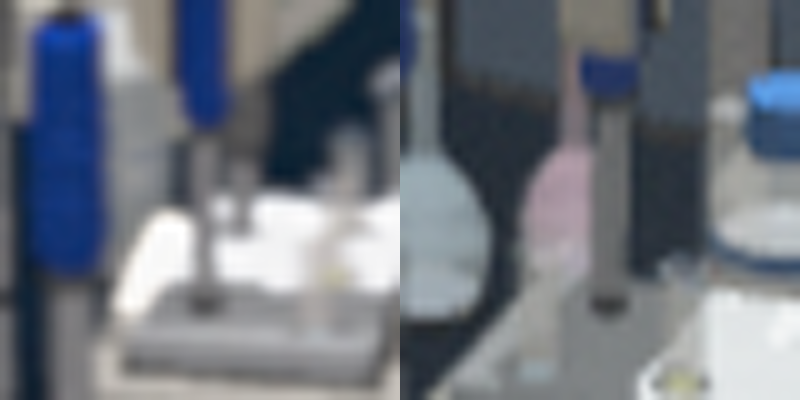

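Both crops show the black ring right at the well mouth (side crop (207,303), scene crop (607,305)), with the handle's lower edge about 80 mm above it. The measured lift is 42.5 mm. I'll nudge it 1 mm so the whole ring shows, then hand in.

Request:
step_arm(plan=[{"translation": [0, 0, -0.004], "rot": [0, 0, 0]}, {"translation": [0, 0, -0.004], "rot": [0, 0, 0]}, {"translation": [0, 0, -0.004], "rot": [0, 0, 0]}, {"translation": [0, 0, -0.004], "rot": [0, 0, 0]}, {"translation": [0, 0, -0.004], "rot": [0, 0, 0]}, {"translation": [0, 0, -0.004], "rot": [0, 0, 0]}])

```text
t: 14.75
ee_pos: [0.6401, -0.041, 0.1645]
tcp_rot: [0.627, 0.779, 0.0, 0.0]
force: [0.1, 0.2, -1.6]
width: 0.0214
gripper_force: 30.0
```

```bash
python3 -c "
from h import *
go([.6402,-.0410,.1643],102.3)
print(r.job_done())"
```

```text
t 14.75 pos [ 0.6401 -0.041   0.1645] yaw 102.29 sh [-0.0001  0.0003  0.0008] rot [ 0.  0. -0.] q [ 0.44  0.59 -0.73  1.52  0.41  1.19 -0.15] F [ 0.1  0.2 -1.6] M [ 0.009 -0.108  0.022] w 0.021352197197912655 29.991877377033234
the job is handed in; nothing more can be done
None
```

The job is handed in at 14.75 s: the thermostat knob is at its anticlockwise stop on the red off mark, and the blue thermometer is gripped and held about 43.5 mm up, its black ring just showing at the well mouth and its lower end still in the well.

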